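# Charge the wax melter from the scoop and shut its lid

## Task

Load the wax melter: lift the scoop by its handle, carry it over the open melter and tip it so that all five wax pieces slide into the well; do not touch the wax with the fingers. Then stand the empty scoop back where it stood on the bench and lower the lid until it is fully shut. Leave the other things on the bench where they are.

Things in the scene. Friction and masses are not known exactly. Their poses are not given: they have to be found in the camera images.
- scoop: Flat-bottomed metal scoop, 130 mm long, 100 mm wide at the back, 80 mm at the open lip; sides 44 mm high at the back, 13 mm at the lip; a hood covers the back 45 mm, a D-handle runs lengthways above it. 0.2 kg, stands flat on the bench. Origin: centre of the underside; x points to the open lip (pieces leave there), z up.
- scoop_grip (a point): Middle of the scoop handle's black grip: a bar 54 mm long (along the scoop's x), 14 mm wide (along y) and 18 mm high, its centre 75 mm above the scoop's underside and 50 mm behind its origin, with 20 mm free below it down to the hood. Axes as the scoop's.
- scoop_lip (a point): Middle of the scoop's open lip: the front edge of its underside, 65 mm ahead of its origin. Axes as the scoop's.
- melter: White square wax melter fixed to the bench, 144 x 144 mm, rim 105 mm high, with a grey control panel and black knob on its front (-x) face. Inside is an open square well 128 x 128 mm, its floor 36 mm above the bench. Origin: centre of the underside; x to its back, y to its left, z up. The lid is hinged on its right (-y) rim.
- well_mouth (a point): Centre of the well's mouth, level with the rim, 105 mm above the bench. Axes as the melter's.
- lid (a joint): Angle of the melter's lid: 0 shut flat on the rim, 1.57 upright, 2.0 fully back; it starts open (1.65 to 1.95). The hinge is stiff: the lid stays where it is put, and about 3 to 4 N at its free edge moves it.
- lid_hinge (a point): Middle of the lid's hinge line, on the melter's right rim, 72 mm to the right of its centre and 106 mm high; the line runs along the melter's x. The point's frame turns with the lid: y from the hinge to the free edge, z out of the outer face.
- lid_edge (a point): Middle of the lid's free edge, 144 mm from the hinge. The lid is a steel plate 144 x 144 x 6 mm; its outer face (up when shut) carries a black knob 28 mm across and 22 mm high, 118 mm from the hinge, midway along the lid.
- wax_1: Cream wax piece broken from a slab, about 26 x 23 x 18 mm, 14 g, lying in the scoop. Origin: centre of its underside.
- wax_2: Another such wax piece.
- wax_3: Another such wax piece.
- wax_4: Another such wax piece.
- wax_5: Another such wax piece.
- vial: Bystander: small brown vial with a cork, 26 mm across, 68 mm high. Origin: centre of its underside.
- candle_cup: Bystander: ochre empty candle cup, 64 mm across, 62 mm high. Origin: centre of its underside.
- flask: Bystander: white-capped flask, 60 mm across, 129 mm high. Origin: centre of its underside.
- tea_light: Bystander: tea light in a metal cup, 38 mm across, 16 mm high. Origin: centre of its underside.

How it is judged (in metres and radians):
On the way:
1. all five wax pieces lie in the melter's well, tipped out of the scoop (x of wax_1 in the frame of melter between -0.066 and 0.066 m and y of wax_1 in the frame of melter between -0.066 and 0.066 m and z of wax_1 in the frame of melter between 0.025 and 0.095 m and x of wax_2 in the frame of melter between -0.066 and 0.066 m and y of wax_2 in the frame of melter between -0.066 and 0.066 m and z of wax_2 in the frame of melter between 0.025 and 0.095 m and x of wax_3 in the frame of melter between -0.066 and 0.066 m and y of wax_3 in the frame of melter between -0.066 and 0.066 m and z of wax_3 in the frame of melter between 0.025 and 0.095 m and x of wax_4 in the frame of melter between -0.066 and 0.066 m and y of wax_4 in the frame of melter between -0.066 and 0.066 m and z of wax_4 in the frame of melter between 0.025 and 0.095 m and x of wax_5 in the frame of melter between -0.066 and 0.066 m and y of wax_5 in the frame of melter between -0.066 and 0.066 m and z of wax_5 in the frame of melter between 0.025 and 0.095 m), for 0.3 s.
At the end, for the whole second after the job is handed in: All five wax pieces lie inside the melter's well, below its rim; the scoop stands flat and still on the bench within 60 mm of where it stood at the start (any heading); the lid is shut (joint below 0.04 rad) (all of step 1 and distance of scoop from where it was at the start of the episode below 0.06 m and height (world z) of scoop below 0.006 m and angle between scoop's own z axis and vertical below 0.1 rad and linear speed of scoop below 0.02 m/s and value of joint lid below 0.04 rad and contact force between scoop and melter below 0.1 N); the robot touches nothing.
It fails at once if the fingers touch the wax (contact force between the fingers and wax_1 above 0.5 N or contact force between the fingers and wax_2 above 0.5 N or contact force between the fingers and wax_3 above 0.5 N or contact force between the fingers and wax_4 above 0.5 N or contact force between the fingers and wax_5 above 0.5 N).
It fails at once if a thing standing by (vial, candle cup, flask, tea light) is pushed more than 30 mm or knocked over (distance of any of vial, candle_cup, flask, tea_light from where it was at the start of the episode above 0.03 m or angle between any of vial, candle_cup, flask, tea_light's own z axis and vertical above 0.6 rad).
It also fails if it takes over 72 s, if anything falls off the work surface, if the arm or the gripper's body presses on something with over 40 N, if the wrist force passes 120 N, or if a joint passes its speed limit or range.

## Robot

A 6-joint arm with a two-finger parallel gripper is mounted at the origin on a cart in front of the work surface, level with it; the furniture and walls round the work are solid. World frame = base frame: x ahead of the robot, y to its left, z up, the work surface at z = 0. Lengths are in mm, angles in rad, forces in N, time in s.
With the tool pointing down it reaches from about 250 to 725 mm from the base axis. Payload 9.7 kg.
Tool frame: the origin (TCP) lies at the very end of the fingers, on their centre line; the grasp point (between the pads) lies 19 mm behind it; z points along the fingers, y is the direction in which the jaws open and shut (so a half turn about z gives the same grasp; the last joint's range is limited). The gripper opens to 85 mm and grips with 20 to 120 N. Pads are 22 mm wide; open, the fingers measure 114 mm over their backs; the gripper's body (76 mm by 85 mm) begins 54 mm behind the grasp point. The pads swing forward as they close: fully open they stand 13 mm farther back than shut.
Start: joints at [-1.246, 0.087, 0.176, 1.66, 0, 1.571], TCP at [175.513, -521.241, 231.284] pointing down, gripper open.
Joint ranges: [-3.13, 3.13], [-0.85, 1.81], [-1.15, 1.24], [-2.2, 2.28], [-1.44, 1.52], [-3.14, 3.14]. Speed limits (rad/s): [2.22, 2.22, 2.57, 3.14, 3.14, 3.14].

## Interface

Orientations are given as a 3x3 rotation matrix whose columns are the frame's x, y, z axes.
In Python, from cell import manip, eyes gives the robot as it stands. Calls block until the motion is done:
- manip.goto(position, orientation): joint-space move of the TCP to a pose.
- manip.line_to(position, rate=150, ori=None, threshold=None): straight line of the TCP; ori=None keeps the orientation; rate is the mean speed in mm/s. With threshold (N) it stops when the force on the tool has changed by that much, and returns True; else False.
- manip.set_joints(angles): joint-space move.
- manip.grip(opening, newtons=None): opening from 0.0 (shut) to 1.0 (fully open); newtons is the grip in N (None keeps the last); returns when the fingers have stopped.
- manip.sleep(seconds).
- manip.inverse_kinematics(position, orientation): joint angles nearest the present ones, or None.
- eyes.camera(name): name is "scene" or "side" or "wrist"; returns a dict with "img" (480x640x3 uint8, red, green, blue), "fx", "fy", "cx", "cy" (pixels), "R" (3x3) and "t" (3): a world point X has camera coordinates R X + t. Camera axes: x right, y down, z forward; pixel columns grow to the right and rows downward; lengths in mm; the calibration is good to about 2 mm. A picture is of the moment at which its call begins. There is no depth.
A pose or a line that the arm cannot do raises manip.PlanningError and nothing moves.
- manip.sign_off(): hands the job in, once; it reports no verdict.
Readings, each from a call of its own:
- manip.read_clock(): time.
- manip.read_joint_pos(): joint angles.
- manip.read_dq(): joint speeds.
- manip.read_tau(): joint torques, N m.
- manip.read_position(): TCP position.
- manip.read_tcp_rot(): TCP orientation.
- manip.read_force(): force on the tool from outside, world axes, zero at the start.
- manip.read_wrist_torque(): the same for the moment, N m.
- manip.read_finger_gap(): opening from 0.0 (shut) to 1.0 (fully open).
Only numpy, scipy, OpenCV 4.12 (cv2) and the standard library are available. Lean on these libraries where they do the work, as an engineer would, in place of code of your own. Each camera call takes 0.05 s, during which the arm holds its last target.

## Working session

There is one attempt and no reset: what is moved stays moved. The work goes in short steps, each a Python script; the robot and the scene stay as the last script left them, time stands still between calls to the robot, and variables do not carry over. Pictures are saved under pics/ and viewed, and the job is handed in when it is done.

```bash
ls; mkdir -p pics
python3 - <<'E'
from cell import manip, eyes
import cv2
for n in ["scene","side","wrist"]:
    c=eyes.camera(n); cv2.imwrite(f"pics/a_{n}.png",c["img"][:,:,::-1]); print(n,c["fx"],c["cx"],c["cy"],c["R"],c["t"])
print(manip.read_clock(), manip.read_tcp_rot())
E
```

```text
pics
scene 437.16002970312576 325.10661432204347 244.8695797264322 [[-0.82516872 -0.56472702  0.01341514]
 [-0.4368341   0.6228769  -0.64899949]
 [ 0.35815157 -0.54139427 -0.76067056]] [389.09528388 362.59601505 666.25886654]
side 472.4983164776158 324.24518776112177 238.09579964284396 [[ 0.99162225 -0.12818059  0.01597037]
 [-0.07705137 -0.68620027 -0.72332032]
 [ 0.1036745   0.71602998 -0.69032794]] [-565.17814483   40.56013958 1183.34909496]
wrist 364.35595258298946 318.6594244876472 242.44771821162797 [[ 3.19331150e-01 -9.47643142e-01  3.02416129e-04]
 [-9.02655291e-01 -3.04074221e-01  3.04552614e-01]
 [-2.88515239e-01 -9.75261138e-02 -9.52495467e-01]] [-550.67908691  -40.39128027  378.09651101]
0.15 [[ 9.47713133e-01  3.19123357e-01 -3.16798946e-04]
 [ 3.19123514e-01 -9.47712627e-01  9.79423306e-04]
 [ 1.23224912e-05 -1.02931032e-03 -9.99999470e-01]]
```

View pics/a_scene.png

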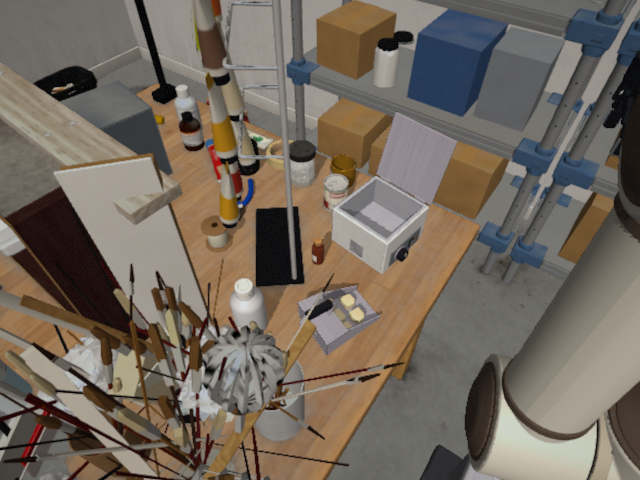

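View pics/a_side.png

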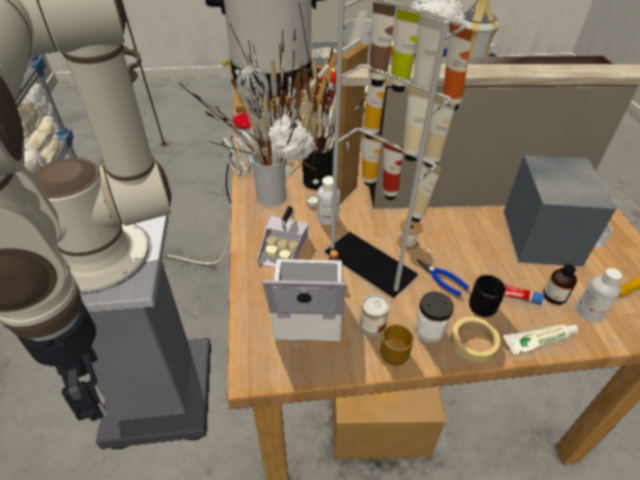

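View pics/a_wrist.png

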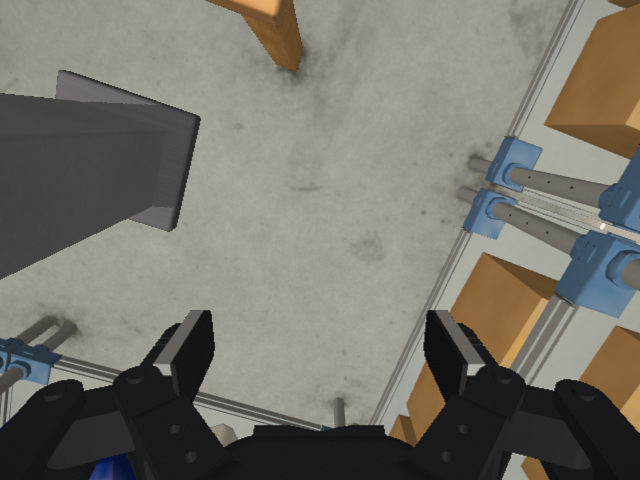

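```bash
cat > h.py <<'E'
import numpy as np, cv2
from cell import manip, eyes
def ray(c,uv):
    d=np.array([(uv[0]-c["cx"])/c["fx"],(uv[1]-c["cy"])/c["fy"],1.0]); R=np.array(c["R"]); t=np.array(c["t"])
    return -R.T@t, R.T@d
def onz(c,uv,z):
    o,d=ray(c,uv); return o+d*(z-o[2])/d[2]
def proj(c,X):
    p=np.array(c["R"])@np.array(X,float)+np.array(c["t"]); return np.array([c["fx"]*p[0]/p[2]+c["cx"],c["fy"]*p[1]/p[2]+c["cy"]])
def tri(c1,u1,c2,u2):
    o1,d1=ray(c1,u1);o2,d2=ray(c2,u2)
    d1/=np.linalg.norm(d1);d2/=np.linalg.norm(d2)
    s=np.linalg.lstsq(np.stack([d1,-d2],1),o2-o1,rcond=None)[0]
    a=o1+s[0]*d1;b=o2+s[1]*d2
    return (a+b)/2,np.linalg.norm(a-b)
def save(c,name,box=None,k=1):
    im=c["img"][:,:,::-1]
    if box: x0,y0,x1,y1=box; im=im[y0:y1,x0:x1]
    if k!=1: im=cv2.resize(im,None,fx=k,fy=k,interpolation=cv2.INTER_CUBIC)
    cv2.imwrite(f"pics/{name}.png",im)
E
python3 - <<'E'
from h import *
s=eyes.camera("scene"); d=eyes.camera("side")
save(s,"b_scene",(280,100,480,360),2.3*1.0)
save(d,"b_side",(230,160,390,350),3.1)
E
```

```text
(no output)
```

View pics/b_scene.png

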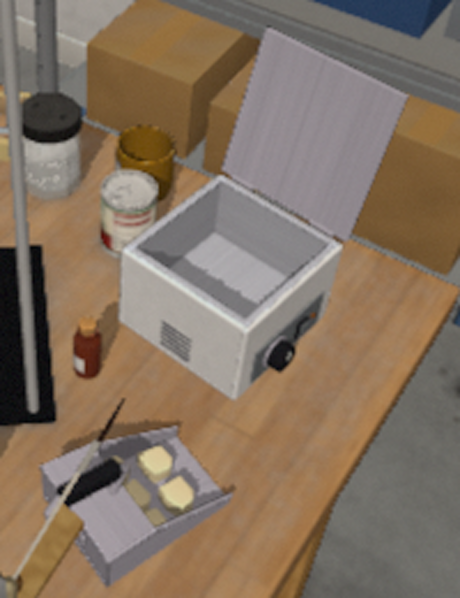

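View pics/b_side.png

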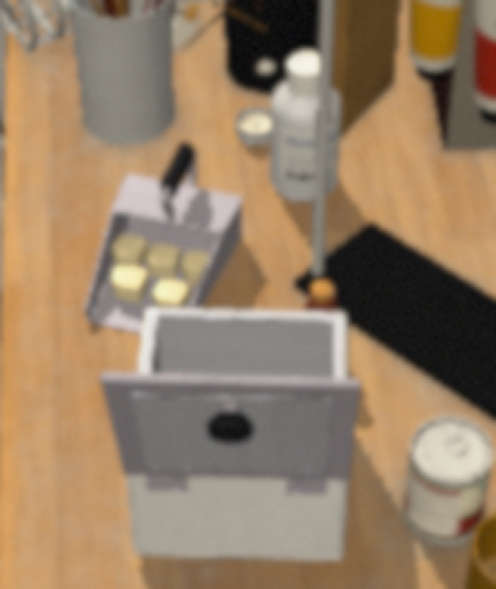

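Run:
```python
from h import *
np.set_printoptions(precision=1,suppress=True)
s=eyes.camera("scene"); d=eyes.camera("side")
S=lambda u,v:(280+u/2.3-.3,100+v/2.3-.3); D=lambda u,v:(230+u/3.1-.3,160+v/3.1-.3)
print("cams",ray(s,(0,0))[0],ray(d,(0,0))[0])
for n,p in dict(backR=(220,180),frontR=(343,242),frontL=(241,327),backL=(122,248)).items(): print("rim",n,onz(s,S(*p),105))
print("base frontL",onz(s,S(237,395),0)," backL",onz(s,S(122,318),0))
print("side rim L corners",onz(d,D(146,311),105),onz(d,D(345,314),105))
print("side base R",onz(d,D(138,552),0),onz(d,D(343,560),0))
for n,p in dict(lipR_a=(232,492),lip_b=(178,428),back_c=(42,467),back_base=(108,583)).items(): print(n,onz(s,S(*p),13),onz(s,S(*p),44),onz(s,S(*p),0))
print("side scoop: lip", onz(d,D(90,318),0),onz(d,D(195,330),0),"hood back top",onz(d,D(126,177),44),onz(d,D(242,198),44))
print("grip tri",tri(s,S(92,482),d,D(180,166)), tri(s,S(65,497),d,D(187,150)), tri(s,S(122,468),d,D(170,188)))
for n,ps,pd in [("lid tl",(268,28),(360,382)),("lid tr",(408,95),(105,377))]: print(n,tri(s,S(*ps),d,D(*pd)))
print("lid near hinge",tri(s,S(348,236),d,D(123,472)))
print("vial cork",tri(s,S(89,325),d,D(322,287)))
print("cup",tri(s,S(148,140),d,(397,333)), "flask cap",tri(s,(244,286),d,(328,182)),"tealight",onz(d,D(255,122),14))
print("brush cup",onz(d,D(82,125),0),onz(d,D(172,125),0),onz(d,D(125,140),0), onz(d,D(125,5),110))
print("pole base", onz(s,(294,280),0),onz(d,D(318,270),0))
```

```text
cams [240.8 354.6 736.9] [ 440.9 -891.9  855.3]
rim backR [ 557.1 -317.4  105. ]
rim frontR [ 423.9 -308.2  105. ]
rim frontL [ 449.5 -166.7  105. ]
rim backL [ 582.4 -187.2  105. ]
base frontL [ 446.5 -178.9    0. ]  backL [ 585.3 -196.6    0. ]
side rim L corners [ 441.4 -171.1  105. ] [ 580.7 -189.9  105. ]
side base R [ 423.1 -299.7    0. ] [ 563.  -322.8    0. ]
lipR_a [396.2 -78.5  13. ] [389.5 -59.9  44. ] [399.  -86.3   0. ]
lip_b [ 467.5 -108.1   13. ] [457.8 -88.3  44. ] [ 471.6 -116.4    0. ]
back_c [541.2  -7.5  13. ] [528.3   8.   44. ] [546.6 -14.    0. ]
back_base [434.9  48.9  13. ] [426.6  62.   44. ] [438.4  43.4   0. ]
side scoop: lip [396.6 -72.9   0. ] [479.  -95.5   0. ] hood back top [433.5  44.8  44. ] [527.6   7.8  44. ]
grip tri (array([476.5,  14. ,  77.7]), np.float64(3.124841876069317)) (array([484.9,  35.8,  76.3]), np.float64(0.6675291089802831)) (array([465.9, -10.5,  76.2]), np.float64(4.588636162269122))
lid tl (array([ 555.4, -370.6,  242.4]), np.float64(0.05763641084306042))
lid tr (array([ 415.8, -351. ,  242.6]), np.float64(0.6072461931830757))
lid near hinge (array([ 420.7, -313.6,  109.1]), np.float64(3.347234881005974))
vial cork (array([ 574.4, -123.7,   65.9]), np.float64(1.1811685400079186))
cup (array([ 667.8, -365.7,   70.2]), np.float64(0.043192011692685134)) flask cap (array([588.6,  73.4, 123.8]), np.float64(3.4213742325873167)) tealight [553.2 142.8  14. ]
brush cup [396.4 172.9   0. ] [478.6 163.9   0. ] [434.6 147.    0. ] [444.  200.4 110. ]
pole base [586.5 -54.    0. ] [585.7 -39.3   0. ]
```

```bash
cat >> h.py <<'E'
def scoopR(h,a=0):
    """scoop orientation: heading h, tipped lip-down by a"""
    Rz=np.array([[np.cos(h),-np.sin(h),0],[np.sin(h),np.cos(h),0],[0,0,1]])
    Ry=np.array([[np.cos(a),0,np.sin(a)],[0,1,0],[-np.sin(a),0,np.cos(a)]])
    return Rz@Ry
FL={+1:np.diag([-1.,1,-1]),-1:np.diag([1.,-1,-1])}  # tool in scoop
def tool(h,a,flip): return scoopR(h,a)@FL[flip]
GP=np.array([-50.,0,75])
def tcp_for_lip(lip,h,a,flip,off=19.0):
    R=scoopR(h,a); g=np.array(lip)+R@(GP-np.array([65,0,0]))
    return g+tool(h,a,flip)[:,2]*off, tool(h,a,flip)
E
python3 - <<'E'
from h import *
np.set_printoptions(precision=2,suppress=True)
c=eyes.camera("wrist"); o,_=ray(c,(0,0)); Rt=manip.read_tcp_rot(); print("cam in tool",np.array(Rt).T@(o-manip.read_position()), np.array(Rt).T@np.array(c["R"])[2])
for f in (1,-1):
    print(f,"grasp",manip.inverse_kinematics([476,14,56],tool(-1.94,0,f)),"hover",manip.inverse_kinematics([476,14,256],tool(-1.94,0,f)))
    for mh in (-1.94,-1.72,-2.4,-2.8,-3.28,-3.6,-1.2,-.6,-.145):
        d=np.array([np.cos(mh),np.sin(mh)]); lip=np.r_[np.array([503,-245])-d*25,120]
        print(f,mh,[manip.inverse_kinematics(*tcp_for_lip(lip,mh,a,f)) is not None for a in (0,.3,.6,.9,1.1,1.3)])
    for mh in (-1.72,-2.4): 
      d=np.array([np.cos(mh),np.sin(mh)]); lip=np.r_[np.array([503,-245])-d*25,120]
      for a in (0,.9):print(mh,a,manip.inverse_kinematics(*tcp_for_lip(lip,mh,a,f)))
E
```

```text
cam in tool [  76.8     0.58 -141.86] [-0.3   0.    0.95]
1 grasp [ 0.03 -0.08 -0.33  1.32  0.    1.97] hover [ 0.03 -0.08  0.06  1.71  0.    1.97]
1 -1.94 [True, True, True, True, True, False]
1 -1.72 [True, True, True, True, False, False]
1 -2.4 [True, True, True, True, True, True]
1 -2.8 [True, True, True, True, True, True]
1 -3.28 [True, True, True, True, True, False]
1 -3.6 [True, True, True, True, False, False]
1 -1.2 [True, True, True, False, False, False]
1 -0.6 [True, True, True, False, False, False]
1 -0.145 [True, True, True, False, False, False]
-1.72 0 [-0.2   0.04  0.02  1.55  0.    1.52]
-1.72 0.9 [-0.71  0.48  0.42  2.11  0.72  0.78]
-2.4 0 [-0.24  0.26  0.26  1.58  0.    2.16]
-2.4 0.9 [-0.76 -0.02 -0.12  1.39  0.9   1.68]
-1 grasp [ 0.03 -0.08 -0.33  1.32  0.   -1.17] hover [ 0.03 -0.08  0.06  1.71  0.   -1.17]
-1 -1.94 [True, True, True, True, True, False]
-1 -1.72 [True, True, True, True, False, False]
-1 -2.4 [True, True, True, True, True, True]
-1 -2.8 [True, True, True, True, True, True]
-1 -3.28 [True, True, True, True, True, False]
-1 -3.6 [True, True, True, True, False, False]
-1 -1.2 [True, True, True, False, False, False]
-1 -0.6 [True, True, True, False, False, False]
-1 -0.145 [True, True, True, False, False, False]
-1.72 0 [-0.2   0.04  0.02  1.55  0.   -1.62]
-1.72 0.9 [-0.71  0.48  0.42  2.11  0.72 -2.37]
-2.4 0 [-0.24  0.26  0.26  1.58  0.   -0.98]
-2.4 0.9 [-0.76 -0.02 -0.12  1.39  0.9  -1.46]
```

Run:
```python
from h import *
np.set_printoptions(precision=0,suppress=True)
s=eyes.camera("scene"); d=eyes.camera("side")
print("pole2 base",onz(d,(398,290),0), "pole1",onz(d,(332,252),0), onz(s,(295,282),0))
# project vertical poles
for b in ([586,-46],):
  for z in (0,200,400,600): print(z,proj(s,[*b,z]),proj(d,[*b,z]))
p2=onz(d,(398,290),0)
for z in (0,200,400): print(z,proj(s,[p2[0],p2[1],z]),proj(d,[p2[0],p2[1],z]))
save(s,"c_s",(180,150,440,420),2.2)
save(d,"c_d",(170,20,450,300),2.1)
```

```text
pole2 base [ 720. -200.    0.] pole1 [582. -58.   0.] [582. -51.  -0.]
0 [292. 283.] [333. 249.]
200 [287. 215.] [335. 186.]
400 [279. 112.] [338. 106.]
600 [266. -61.] [343.  -3.]
0 [286. 213.] [398. 290.]
200 [281. 142.] [410. 227.]
400 [273.  43.] [426. 144.]
```

View pics/c_s.png

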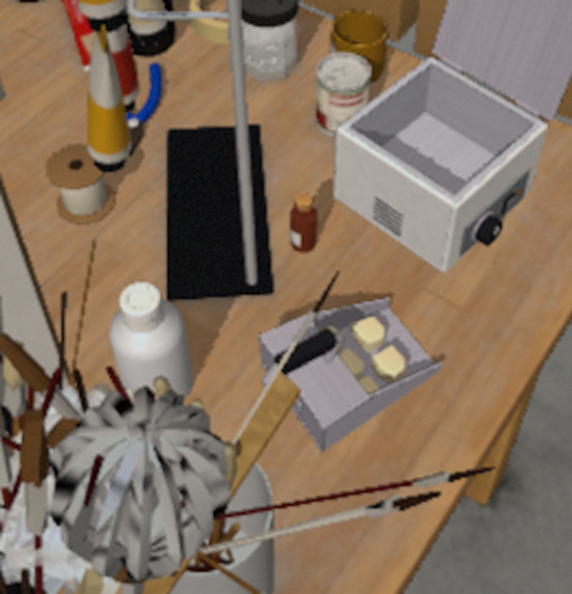

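View pics/c_d.png

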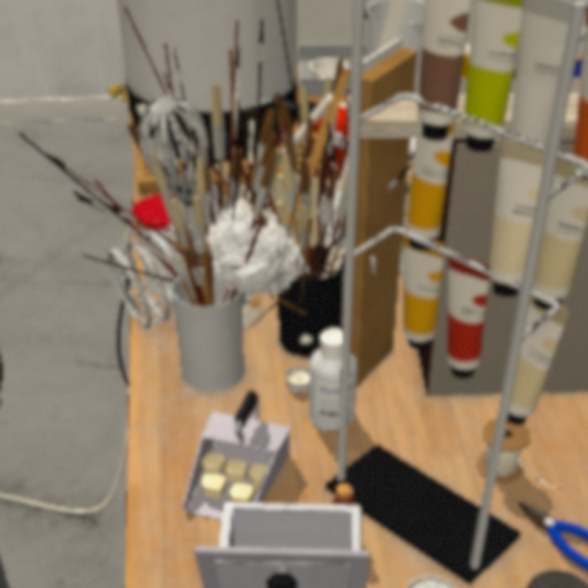

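Run:
```python
from h import *
np.set_printoptions(precision=0,suppress=True)
s=eyes.camera("scene"); d=eyes.camera("side")
for uv in ((333,274),(314,322),(403,363),(378,375)):
  for z in (100,150,200,250,300,350):
    X=onz(s,uv,z); p=proj(d,X); print(uv,X,"side crop",(p-[170,20])*2.1)
```

```text
(333, 274) [490. -50. 100.] side crop [261. 427.]
(333, 274) [470. -18. 150.] side crop [240. 376.]
(333, 274) [451.  14. 200.] side crop [219. 324.]
(333, 274) [431.  46. 250.] side crop [197. 271.]
(333, 274) [412.  77. 300.] side crop [174. 217.]
(333, 274) [392. 109. 350.] side crop [151. 161.]
(314, 322) [461.  51. 100.] side crop [230. 373.]
(314, 322) [443.  75. 150.] side crop [212. 329.]
(314, 322) [426.  99. 200.] side crop [194. 283.]
(314, 322) [409. 123. 250.] side crop [175. 235.]
(314, 322) [392. 146. 300.] side crop [155. 186.]
(314, 322) [374. 170. 350.] side crop [135. 136.]
(403, 363) [304.  31. 100.] side crop [ 98. 393.]
(403, 363) [299.  57. 150.] side crop [ 88. 346.]
(403, 363) [294.  82. 200.] side crop [ 79. 298.]
(403, 363) [289. 108. 250.] side crop [ 68. 248.]
(403, 363) [284. 133. 300.] side crop [ 58. 197.]
(403, 363) [279. 158. 350.] side crop [ 47. 144.]
(378, 375) [327.  71. 100.] side crop [118. 371.]
(378, 375) [320.  93. 150.] side crop [107. 326.]
(378, 375) [313. 115. 200.] side crop [ 96. 281.]
(378, 375) [306. 138. 250.] side crop [ 85. 233.]
(378, 375) [300. 160. 300.] side crop [ 73. 184.]
(378, 375) [293. 182. 350.] side crop [ 61. 134.]
```

Run:
```python
from h import *
np.set_printoptions(precision=1,suppress=True)
p=manip.read_position(); manip.line_to([p[0],p[1],420],rate=250)
manip.goto([482,-30,290],tool(-1.94,0,1))
c=eyes.camera("wrist"); save(c,"d_w"); print(manip.read_clock(),manip.read_position(),manip.read_force())
import pickle; pickle.dump(c,open("w1.pkl","wb"))
```

```text
3.7667 [482.1 -30.7 290.2] [-0.2 -0.2  0.4]
```

View pics/d_w.png

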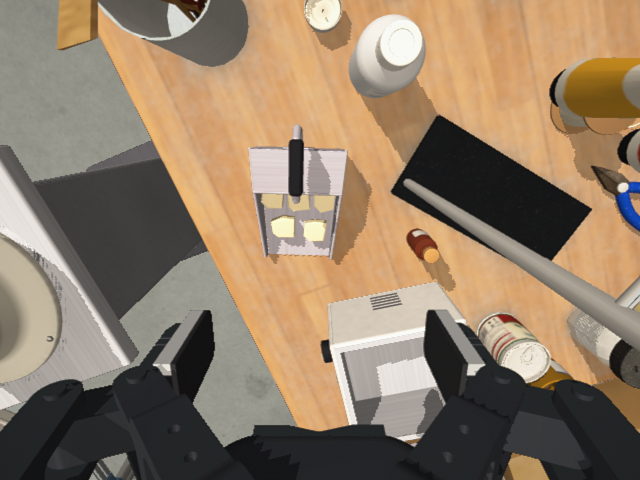

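Run:
```python
from h import *
import pickle
np.set_printoptions(precision=1,suppress=True)
c=pickle.load(open("w1.pkl","rb"))
im=c["img"]; sub=np.zeros(im.shape[:2],np.uint8); m=(im.max(2)<60); sub[130:205,275:315]=m[130:205,275:315]
n,l,st,ce=cv2.connectedComponentsWithStats(sub); k=1+np.argmax(st[1:,4]); print(st[k],ce[k])
ys,xs=np.where(l==k); 
vx,vy,x0,y0=cv2.fitLine(np.stack([xs,ys],1).astype(np.float32),cv2.DIST_L2,0,.01,.01).ravel()
for z in (75,84):
  a=onz(c,(x0+vx/vy*(ys.min()-y0),ys.min()),z);b=onz(c,(x0+vx/vy*(ys.max()-y0),ys.max()),z); print(z,a,b,np.linalg.norm(a-b),(a+b)/2,np.arctan2(*(b-a)[[1,0]]))
A=onz(c,(249,148),44);B=onz(c,(347,150),44);print("hood back",A,B,np.linalg.norm(A-B))
A2=onz(c,(267,256),0);B2=onz(c,(333,258),0);print("lip",A2,B2,np.linalg.norm(A2-B2))
m1=(A+B)/2;m2=(A2+B2)/2; print((m2-m1),np.arctan2(*(m2-m1)[[1,0]]), "origin",m1[:2]*.5+m2[:2]*.5)
print("rim L corners",onz(c,(331,353),105),onz(c,(468,333),105))
```

```text
[289 140  15  56 732] [295.8 167.5]
75 [485.4  36.4  75. ] [464.8 -11.8  75. ] 52.37985305091864 [475.1  12.3  75. ] -1.9740464233757755
84 [486.   36.5  84. ] [465.9 -10.4  84. ] 51.05984541561167 [475.9  13.   84. ] -1.9740464233757749
hood back [434.8  46.2  44. ] [528.5   7.7  44. ] 101.2667613870922
lip [392.6 -81.7   0. ] [ 469.2 -114.3    0. ] 83.2765689839557
[ -50.8 -125.   -44. ] -1.9565674330485532 origin [456.3 -35.5]
rim L corners [ 439.9 -174.8  105. ] [ 579.3 -203.5  105. ]
```

Run:
```python
from h import *
np.set_printoptions(precision=2,suppress=True)
H=-1.962; R=tool(H,0,1)
manip.grip(0.5,90)
manip.goto([475.5,13,120],R)
print(manip.line_to([475.5,13,58],rate=80,threshold=8), manip.read_position(), manip.read_force())
manip.grip(0.0,90)
print("gap",manip.read_finger_gap(),manip.read_clock())
manip.line_to([475.5,13,70],rate=40)
print(manip.read_force(),manip.read_wrist_torque(),manip.read_finger_gap())
manip.line_to([475.5,5,230],rate=120)
print(manip.read_force(),manip.read_wrist_torque(),manip.read_finger_gap(),manip.read_clock())
c=eyes.camera("side"); save(c,"e_d",(200,60,400,300),2.4)
save(eyes.camera("wrist"),"e_w")
```

```text
False [475.77  13.02  58.45] [ 0.81 -0.49  0.3 ]
gap 0.14667573602776063 6.2917
[ 0.12 -0.56 -2.64] [ 0.08 -0.   -0.01] 0.14415837354857136
[ 0.68  0.81 -2.21] [ 0.04 -0.03  0.08] 0.1448138062732836 8.225
```

View pics/e_d.png

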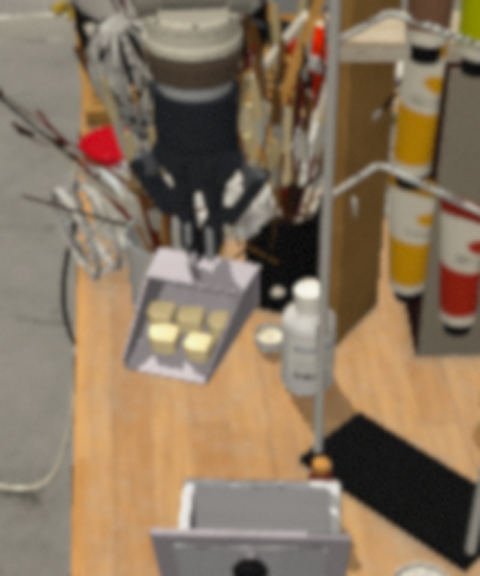

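View pics/e_w.png

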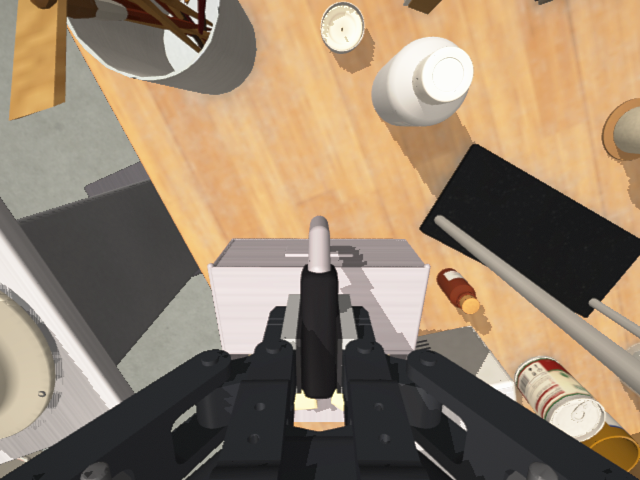

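Run:
```python
from h import *
np.set_printoptions(precision=2,suppress=True)
OFF=17; h=-2.2; C=np.array([502.5,-245]); d=np.array([np.cos(h),np.sin(h)])
manip.line_to([455,-90,230],rate=180,ori=tool(-2.1,-0.08,1))
L=np.r_[C-25*d,135]
p,R=tcp_for_lip(L,h,0.0,1,OFF); manip.line_to(p,rate=160,ori=R)
print(manip.read_clock(),manip.read_joint_pos(),manip.read_force())
save(eyes.camera("scene"),"f_s",(240,100,480,380),2); save(eyes.camera("side"),"f_d",(200,60,400,330),2.2)
L[2]=125
p,R=tcp_for_lip(L,h,0.25,1,OFF); manip.line_to(p,rate=60,ori=R)
print(manip.read_clock(),manip.read_joint_pos())
save(eyes.camera("scene"),"f_s2",(240,100,480,380),2)
```

```text
10.05 [-0.22  0.2   0.22  1.6  -0.    1.98] [-0.02  0.52 -3.23]
10.7083 [-0.36  0.1   0.13  1.53  0.24  1.84]
```

View pics/f_s2.png

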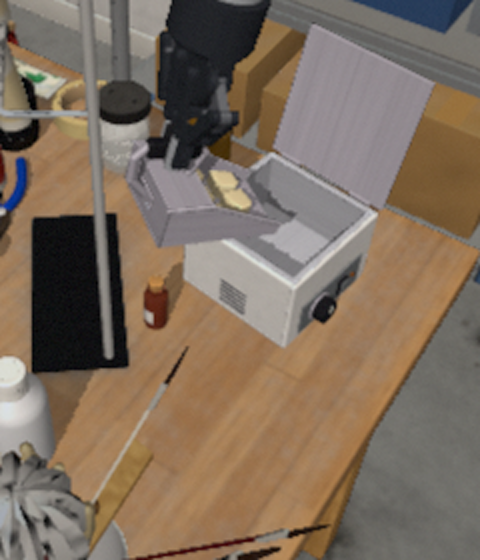

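View pics/f_d.png

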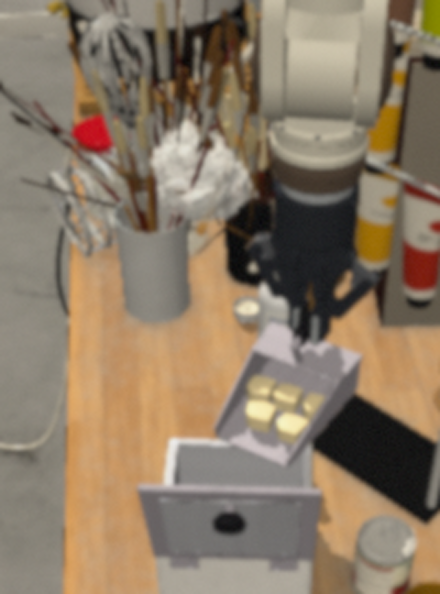

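Run:
```python
from h import *
np.set_printoptions(precision=2,suppress=True)
OFF=17; h=-2.2; C=np.array([502.5,-245]); d=np.array([np.cos(h),np.sin(h)])
ims=[]
for a,z in ((.45,115),(.6,112),(.75,112),(.9,112)):
    p,R=tcp_for_lip(np.r_[C-25*d,z],h,a,1,OFF); manip.line_to(p,rate=60,ori=R); manip.sleep(.3)
    c=eyes.camera("side")["img"][150:330,240:380,::-1]; e=eyes.camera("scene")["img"][130:290,280:460,::-1]
    ims.append(np.vstack([cv2.resize(c,(200,257)),cv2.resize(e,(200,178))]))
    print(a,manip.read_clock(),manip.read_force(),manip.read_joint_pos())
cv2.imwrite("pics/g.png",np.hstack(ims))
```

```text
0.45 11.6417 [-0.15 -0.02 -1.8 ] [-0.49  0.07  0.07  1.51  0.44  1.73]
0.6 12.4917 [-0.05 -0.16 -2.01] [-0.59  0.06  0.04  1.52  0.6   1.62]
0.75 13.3667 [-0.68 -0.24 -1.19] [-0.68  0.09  0.03  1.56  0.75  1.5 ]
0.9 14.2417 [-0.65 -0.22 -2.44] [-0.76  0.14  0.04  1.63  0.89  1.36]
```

View pics/g.png

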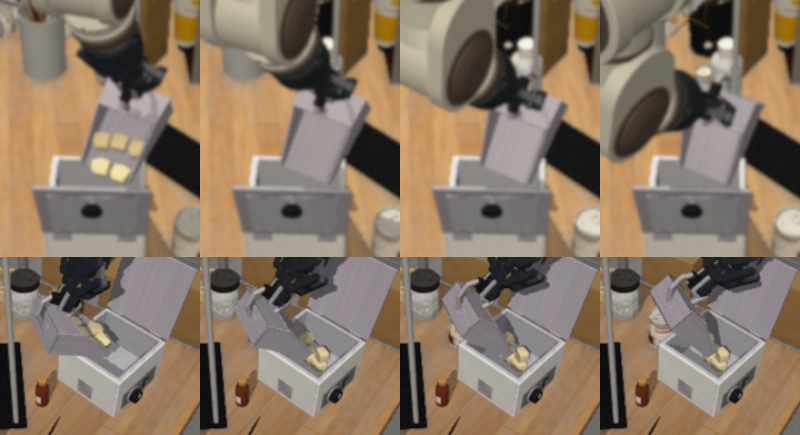

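Run:
```python
from h import *
np.set_printoptions(precision=2,suppress=True)
OFF=17; h=-2.2; C=np.array([502.5,-245]); d=np.array([np.cos(h),np.sin(h)])
for a,z in ((.6,140),(.0,175)):
    p,R=tcp_for_lip(np.r_[C-25*d,z],h,a,1,OFF); manip.line_to(p,rate=120,ori=R)
manip.line_to([455,-90,235],rate=180,ori=tool(-2.1,0,1))
print(manip.read_clock(),manip.read_force())
save(eyes.camera("scene"),"i_s",(300,130,460,290),3.6)
save(eyes.camera("side"),"i_d",(200,60,400,330),2.2)
save(eyes.camera("wrist"),"i_w")
```

```text
16.375 [-0.38  0.08 -2.27]
```

View pics/i_s.png

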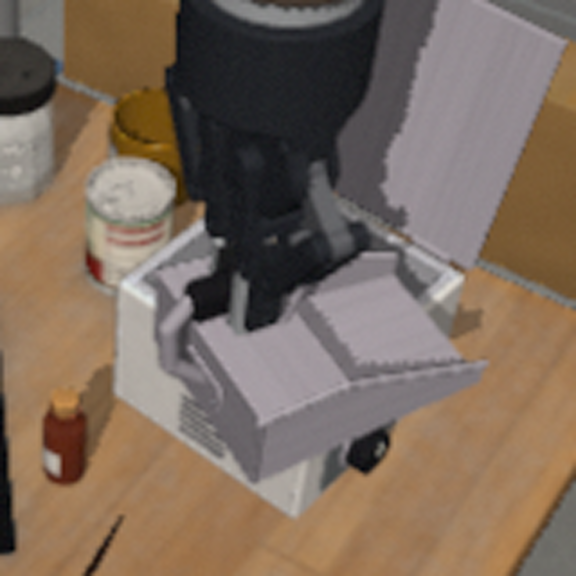

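View pics/i_d.png

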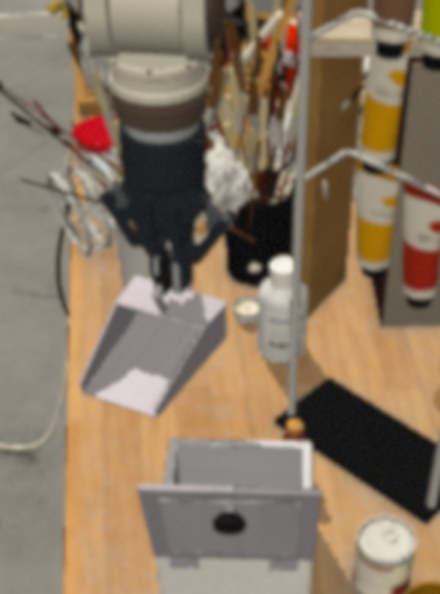

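Scoop is empty. Putting it back.

Run:
```python
from h import *
np.set_printoptions(precision=2,suppress=True)
R=tool(-1.962,0,1)
manip.line_to([475.5,8,200],rate=160,ori=R)
manip.line_to([475.5,13,75],rate=120)
t=manip.line_to([475.5,13,56],rate=20,threshold=3)
print(t,manip.read_position(),manip.read_force())
manip.grip(0.5)
print(manip.read_position(),manip.read_clock())
manip.line_to([475.5,13,130],rate=80)
manip.line_to([475,-40,330],rate=200)
print(manip.read_clock(),manip.read_force())
c=eyes.camera("wrist");save(c,"j_w")
save(eyes.camera("scene"),"j_s",(280,130,460,310),3.2)
```

```text
True [475.17  13.15  58.6 ] [-0.81  0.72  3.61]
[474.62  13.08  57.74] 19.7
21.9333 [-0.34  1.18  0.09]
```

View pics/j_w.png

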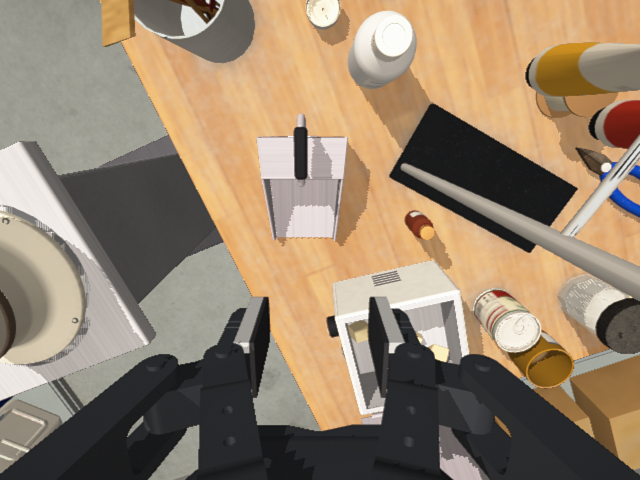

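View pics/j_s.png

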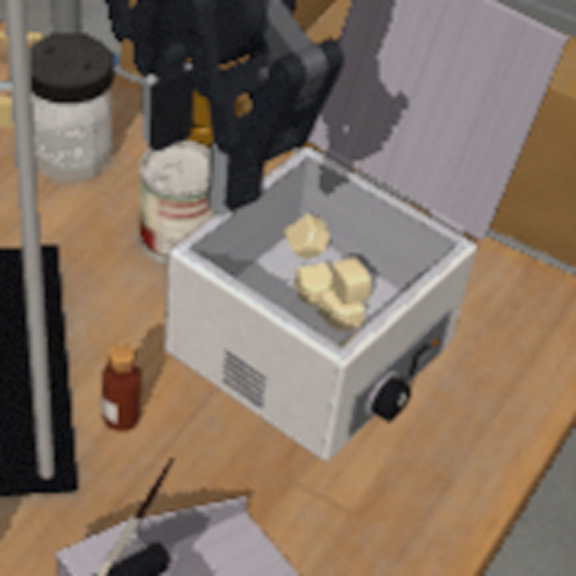

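```bash
cat >> h.py <<'E'
MC=np.array([502.5,-245.]); MX=np.array([np.cos(-.145),np.sin(-.145)]); MY=np.array([-MX[1],MX[0]])
def M(x,y,z): return np.r_[MC+x*MX+y*MY,z]
RL=np.array([[MY[0],MX[0],0],[MY[1],MX[1],0],[0,0,-1.]])
E
python3 - <<'E'
from h import *
np.set_printoptions(precision=2,suppress=True)
print(np.linalg.det(RL))
manip.grip(0.0,40)
for pos in (M(-45,-120,345),M(-45,-165,345),M(-45,-165,212),M(-45,38,112)):
    print(pos,manip.inverse_kinematics(pos,RL))
manip.goto(M(-45,-120,350),RL)
c=eyes.camera("wrist"); save(c,"k_w"); print(manip.read_clock())
import pickle; pickle.dump(c,open("w2.pkl","wb"))
E
```

```text
1.0
[ 440.63 -357.24  345.  ] [-0.68  0.21  0.55  1.9   0.    1.03]
[ 434.13 -401.77  345.  ] [-0.75  0.28  0.63  1.92  0.    0.97]
[ 434.13 -401.77  212.  ] [-0.75  0.18  0.24  1.63  0.    0.97]
[ 463.46 -200.9   112.  ] [-0.41 -0.03 -0.18  1.43  0.    1.31]
23.7833
```

View pics/k_w.png

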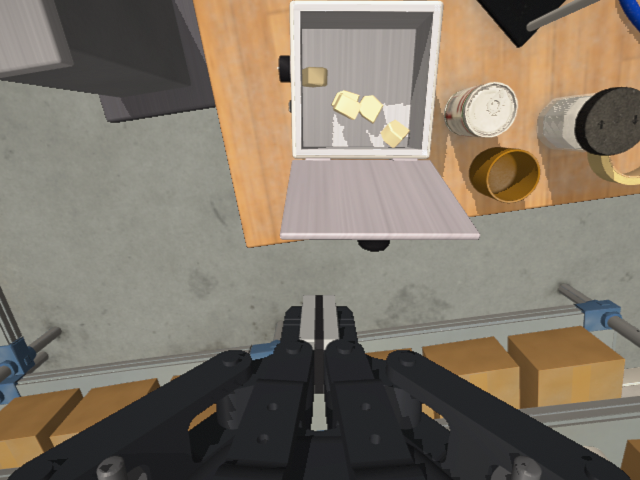

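Run:
```python
from h import *
import pickle
c=pickle.load(open("w2.pkl","rb")); save(c,"k_z",(285,0,445,165),4.8/1.4)
s=eyes.camera("scene"); save(s,"k_s",(320,160,450,270),4.8)
```

```text
(no output)
```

View pics/k_z.png

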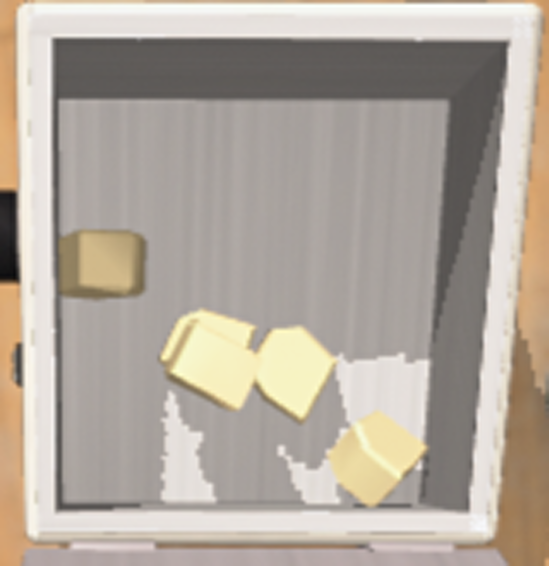

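View pics/k_s.png

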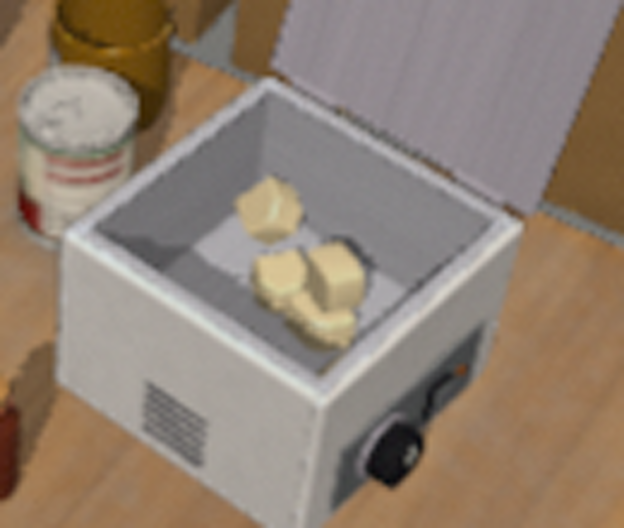

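Run:
```python
from h import *
np.set_printoptions(precision=1,suppress=True)
import pickle
c=pickle.load(open("w2.pkl","rb"))
for x in (-72,72): print(proj(c,M(x,-118,242)),proj(c,M(x,-72,106)), proj(c,M(x,72,105)))
manip.line_to(M(-45,-165,345),rate=150)
manip.line_to(M(-45,-165,212),rate=150)
t=manip.line_to(M(-45,-125,212),rate=60,threshold=2.5)
print(t,manip.read_clock(),manip.read_force(),MC, (manip.read_position()[:2]-MC)@MY,(manip.read_position()[:2]-MC)@MX)
save(eyes.camera("wrist"),"l_w"); save(eyes.camera("side"),"l_d",(220,100,400,340),2.5)
```

```text
[281.5 236.3] [292.7 155.6] [289.4  -5.8]
[482.2 236.3] [431.9 155.6] [446.6  -5.6]
True 25.9417 [-0.4 -0.4  0.5] [ 502.5 -245. ] -126.2053141995287 -44.96058636545175
```

View pics/l_w.png

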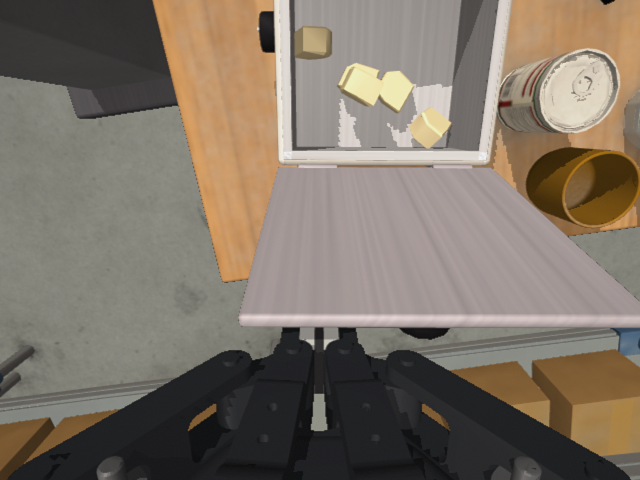

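View pics/l_d.png

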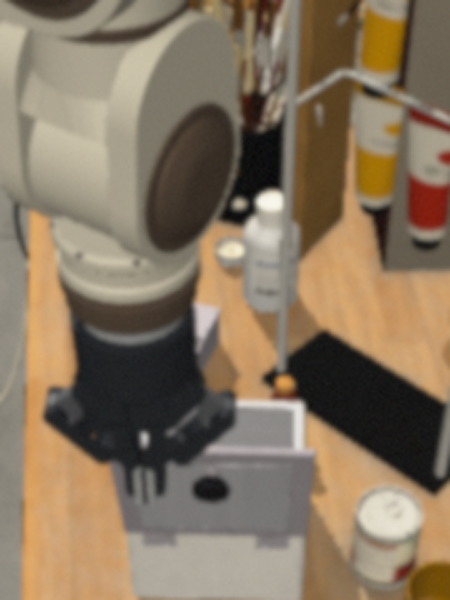

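Run:
```python
from h import *
np.set_printoptions(precision=1,suppress=True)
b=11;r=110
for th in (1.75,1.57,1.4,1.2,1.0,.8,.6,.45,.3,.2,.12):
    w=7+b*np.sin(th)
    y=-72+r*np.cos(th)-np.sin(th)*w; z=106+r*np.sin(th)+np.cos(th)*w
    t=manip.line_to(M(-45,y,z),rate=90,threshold=25)
    print(th,t,round(y),round(z),manip.read_force())
    if t: break
print(manip.read_clock())
save(eyes.camera("side"),"m_d",(220,100,400,340),2.5); save(eyes.camera("wrist"),"m_w")
```

```text
1.75 False -109 211 [ 0.7 -0.4 -0.6]
1.57 False -90 216 [-0.4 -0.4 -0.4]
1.4 False -71 217 [ 0.6 -0.4  0.1]
1.2 False -48 215 [-0.9 -0.4  0.5]
1.0 False -26 207 [ 0.3 -0.9  0.7]
0.8 False -6 195 [ 0.   0.4 -0.3]
0.6 False 11 179 [-0.1  0.2  0.4]
0.45 False 22 164 [-0.   0.8  0.3]
0.3 False 30 148 [-0.1 -0.1  0.4]
0.2 False 34 137 [ 1.1  0.6 -0.2]
0.12 False 36 127 [-0.1 -0.6  0.1]
29.9917
```

View pics/m_w.png

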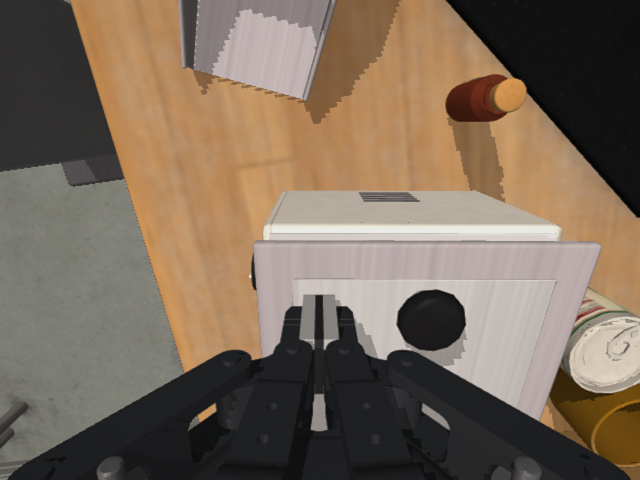

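View pics/m_d.png

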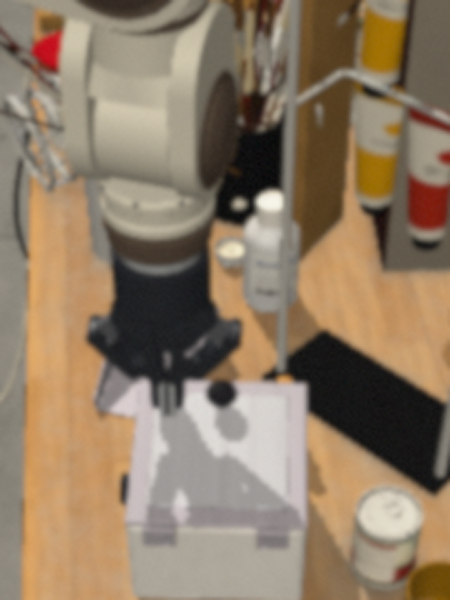

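Run:
```python
from h import *
np.set_printoptions(precision=1,suppress=True)
for z in (118,108,104): 
    t=manip.line_to(M(-45,38,z),rate=25,threshold=18); print(t,manip.read_position(),manip.read_force())
    if t: break
manip.line_to(M(-45,38,150),rate=100)
manip.line_to(M(-45,-60,330),rate=200)
print(manip.read_clock(),manip.read_force())
save(eyes.camera("side"),"n_d",(220,100,400,340),2.5); save(eyes.camera("scene"),"n_s",(240,120,480,360),2.5);save(eyes.camera("wrist"),"n_w")
```

```text
False [ 463.4 -200.8  117.9] [-0.4  0.   0.1]
True [ 463.9 -201.   112. ] [-1.7  1.6  9.1]
32.6917 [0.1 0.1 0.4]
```

View pics/n_s.png

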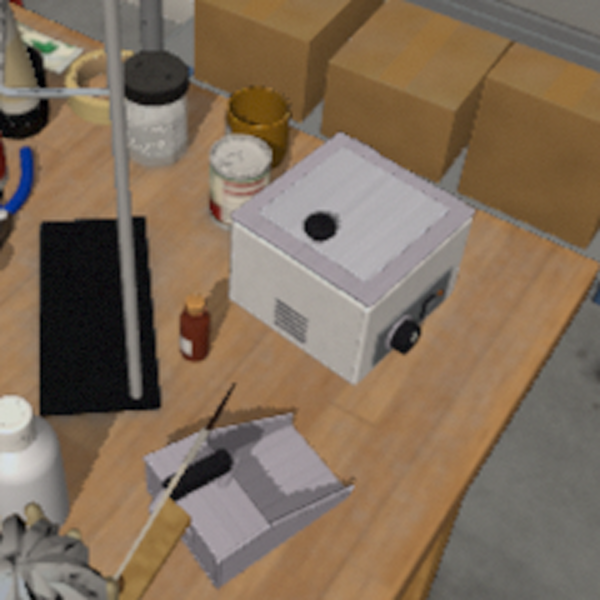

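View pics/n_w.png

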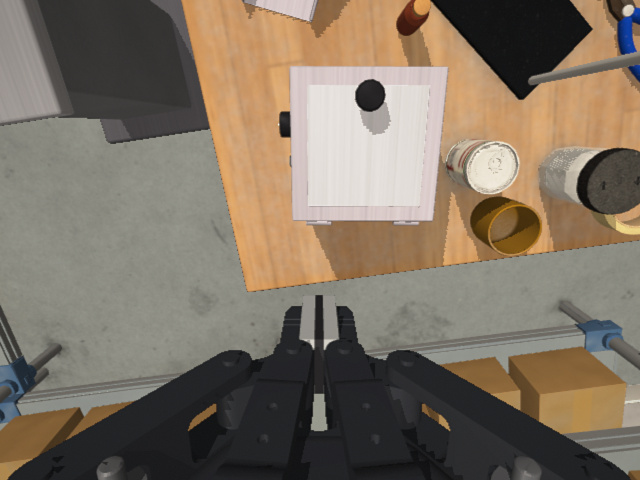

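View pics/n_d.png

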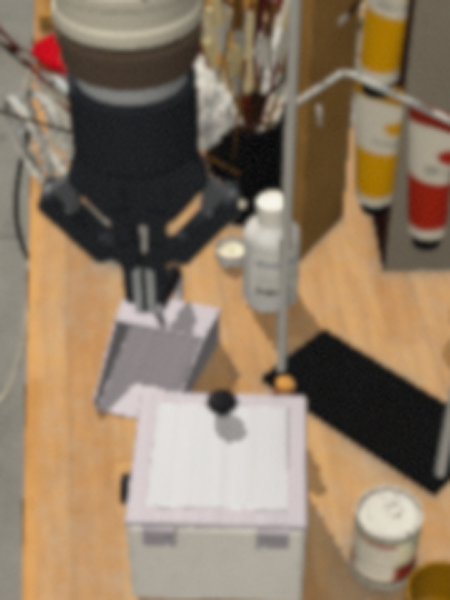

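Run:
```python
from h import *
np.set_printoptions(precision=1,suppress=True)
s=eyes.camera("scene")
for z in (112,118,124): print(z,(proj(s,M(-72,72,z))-[240,120])*2.5,(proj(s,M(72,72,z))-[240,120])*2.5,(proj(s,M(-72,-72,z))-[240,120])*2.5)
save(s,"o_s",(325,165,435,280),5)
```

```text
112 [369.1 305.9] [228.2 214. ] [475.9 209.3]
118 [370.1 300.7] [228.4 208.7] [477.3 204. ]
124 [371.1 295.4] [228.6 203.3] [478.8 198.7]
```

View pics/o_s.png

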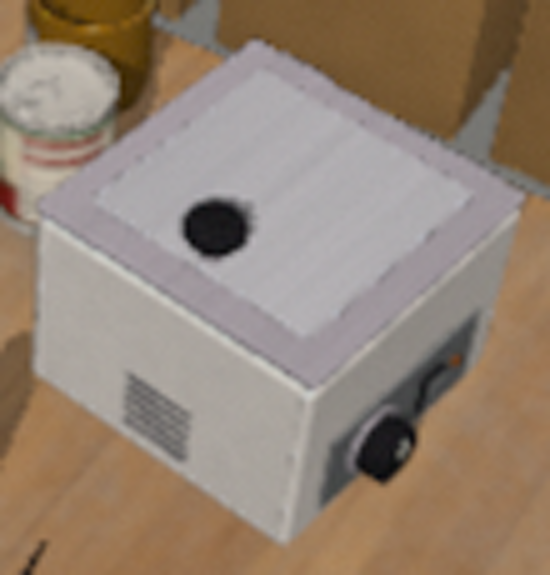

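The lid is flush, with no gap at the rim. Its corners sit at the height expected when shut (112 mm). Handing in.

```bash
python3 -c "
from h import *
print(manip.read_clock(),manip.read_dq()); manip.sign_off()"
```

```text
32.8917 [-1.31092108e-03 -2.25191589e-03  6.01213326e-03  1.06027276e-03
 -4.83232723e-04  7.92163400e-05]
the job is handed in; nothing more can be done
```

I tipped all five wax pieces into the well, stood the empty scoop back on the bench and pushed the lid fully shut. I handed in at 32.9 s of the 72 s allowed.

- **Wax:** The pieces slid out by 0.6 rad of tip. The wrist view of the well before closing shows all five, two of them stacked. The scene view alone shows only four, because the front wall hides the fifth. I saw no sign of the fingers touching the wax, but I had no direct contact reading.
- **Scoop:** I set it down on the commanded pick-up position. The last pictures show it empty and upright where it stood. I did not measure its final position separately.
- **Lid:** When I pressed it down, it stopped at a tip height of 112 mm, which is the rim plus the lid's thickness. In the last scene picture it is flush, with its corners at the height expected when shut.
- **Other things:** None of the vial, cup, flask or tea light looks moved in the pictures. The tool was clear of everything at hand-in.

No check failed. The only disagreements were a few millimetres between camera views.

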